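# Seat the drilled sprocket on the bench fixture

## Robot

A 6-joint arm with a two-finger parallel gripper is mounted at the origin on the work surface. World frame = base frame: x ahead of the robot, y to its left, z up, the work surface at z = 0. Lengths are in m, angles in degrees, forces in N, time in s.
With the tool pointing down it reaches from about 0.35 to 0.925 m from the base axis. Payload 6.4 kg.
Tool frame: the origin (TCP) lies on the centre line of the jaws, within the pads' length; the fingertips stand 19 mm ahead of it and the grasp point (between the pads) is the TCP; z points along the fingers, y is the line along which they close (so a half turn about z gives the same grasp; the last joint's range is limited). The gripper opens to 94 mm and grips with 3 to 60 N. Pads are 16 mm wide; open, the fingers measure 119 mm over their backs; the gripper's body (75 mm by 177 mm) begins 78 mm behind the grasp point.
Start: joints at [55.17, 14.043, 89.255, -0, 76.702, -9.975], TCP at [0.273, 0.59, 0.224] pointing down, gripper open.
Joint ranges: [-179.41, 179.41], [-58.25, 129.5], [7.25, 145.43], [-54.29, 234.29], [11.92, 165.04], [-157.13, 157.13]. Speed limits (degrees/s): [147.25, 147.25, 180, 180, 180, 180].

## Interface

Orientations are given as a 3x3 rotation matrix whose columns are the frame's x, y, z axes.
In Python, from workcell import telemetry, snapshot, camera_info, job gives the robot as it stands.
- The arm moves only by the tool send_rows, never from a script. Its argument "moves" is a list of rows, each a list of 3 entries, a list of its own where there are three numbers: the closure, from 0 (fully open) to 1 (shut), then the shift along the tool's x, y, z in cm, then the turn, a rotation vector about the tool's x, y, z in degrees. A call has 1 to 8 rows; each row shifts and turns the commanded pose from where the row before left it, along the tool's axes as they then stand; what a row does not reach is not made up. A row lasts 1/12 s, in which the tool goes at most 41.7 mm and 7.16 degrees, less where a joint would pass 70% of its speed; a pose out of reach is approached as far as the arm can. A call is refused whole if a number of a shift passes 4.17 or a number of a turn 7.16, either way. A call with a gripper value outside its range is refused whole. The fingers move at their own pace and stop on an object; "force" is the grip in N (left out, the last holds). Time passes only in rows, so rows that do not move let the fingers close. It gives the time, the measured TCP pose, the force, the opening and the grip force at its end, in the units of the state.
- telemetry.sense(): the state, without advancing time (a new reading comes with each control period).
- snapshot(name): name is "scene" or "top" or "wrist"; returns (picture, depth): 420x560x3 uint8, blue, green, red; 420x560 float32, m along the optical axis (not along the pixel's ray), 0 where there is no reading.
- camera_info(name): a dict with "vertical_fov" (degrees; the focal length in pixels is half the picture's height over the tangent of half this angle, whatever the lens; pixels are square), "cx", "cy" (the principal point, pixels), "rvec" (rotation vector, rad) and "tvec" (3), from world to camera coordinates, as OpenCV has them; the wrist camera has in their place "T_tool_cam" (4x4, takes a point from camera to tool coordinates, whose origin is the TCP and whose axes are the flange's). Camera axes: x right, y down, z forward; pixel columns grow to the right and rows downward; lengths in m; the calibration is good to about 2 mm. A picture is of the moment at which its call begins: read the wrist's pose just before it. camera_info takes no time and is no camera call.
- job.finish_job(): hands the job in; it is judged then, once.
The state is a dict: "time_s": time; "joint_positions": joint angles; "dq": joint speeds; "joint_efforts": joint torques, N m; "eef_pos": TCP position; "eef_rot": TCP orientation; "force": force on the tool from outside, world axes, zero at the start; "moment": the same for the moment, N m; "gripper_width": opening from 0.0 (shut) to 1.0 (fully open); "finger_force": force on a finger pad.
Only numpy, scipy, OpenCV 4.12 (cv2) and the standard library are available. Lean on these libraries where they do the work, as an engineer would, in place of code of your own. Each camera call takes 0.05 s, during which the arm holds its last target. There are 200 camera calls.

## Task

Take the toothed sprocket that has an extra round hole beside its hub and lower it, hub upwards, onto the grey bench fixture: the upright shaft goes through the hub and the short pin comes up through the extra hole, so that the sprocket lies flat and fully home. Set it down rather than dropping it, and let go. Leave the other sprocket, which has no extra hole, where it lies.

Things in the scene. Friction and masses are not known exactly. Their poses are not given: they have to be found in the camera images.
- sprocket: Sprocket to seat: bare metal, 0.36 kg, flat on the bench, hub up. Toothed wheel 153 mm across, solid web 5 mm thick (rim 6), upright tubular hub 52 mm outside, 40 mm bore right through, top 40 mm above the underside. Extra 30 mm hole through the web, centred 44 mm from the axis along +x. Grip across the hub from its +y and -y sides, tips just above the web. Origin: underside centre; z up.
- fixture: Grey fixture fixed to the bench: base 170 (x) by 130 (y) by 15 mm; dark round seat 68 mm across, top 30 mm above the bench; shaft 26 mm thick, last 14 mm tapering to 14 mm, tip at height 78 mm; pin 44 mm from the shaft along +x, 14 mm thick, last 8 mm tapering to 6 mm, tip at height 44 mm. Origin: shaft axis at bench level; z up. A seated sprocket's origin is 30 mm above it, its +x along this +x.
- plain_sprocket: The other sprocket, to be left alone: same metal, teeth, outside size and hub (52 mm across, 40 mm tall), but its web is unbroken, without the extra hole, so it cannot go over the pin. It lies flat on the bench, hub up. Origin: centre of the underside.
Mind the look-alikes: they are no part of the job. Of the things like the fixture, leave any that is pink or red; of the rest the larger one is meant.

How it is judged:
By the outcome, as a careful person would: the job done as asked, in the order asked, and still so for the second after the job is handed in, with the robot touching nothing.
It also fails if it takes over 38 s, if anything falls off the work surface, if the arm or the gripper's body presses on something with over 40 N, if the wrist force passes 120 N, or if a joint passes its speed limit or range.

## Working session

There is one attempt and no reset: what is moved stays moved. The work goes in short steps, Python scripts to look and compute and a tool call to move; the robot and the scene stay as the last step left them, time stands still between calls to the robot, and variables do not carry over. Pictures are saved under pics/ and viewed, at most 10 in all, crops included, and the job is handed in when it is done.

Besides the shell and the picture viewer there is one more tool, called after "Request:" by a JSON object that holds its "api" and its "payload". send_rows: Moves the arm, as the interface text tells. Its arguments: {"type":"object","properties":{"moves":{"type":"array"},"force":{"type":"number"}},"required":["moves"]}

```bash
mkdir -p pics; ls; cat > h.py <<'E'
import numpy as np, cv2
from workcell import telemetry, snapshot, camera_info, job
def cam(name, st=None):
    c=camera_info(name); f=210/np.tan(np.radians(c["vertical_fov"])/2)
    K=np.array([[f,0,c["cx"]],[0,f,c["cy"]],[0,0,1]])
    if "rvec" in c:
        R=cv2.Rodrigues(np.array(c["rvec"],float))[0]; t=np.array(c["tvec"],float).ravel()
        return K,R.T,-R.T@t
    st=st or telemetry.sense(); T=np.array(c["T_tool_cam"]); W=np.eye(4); W[:3,:3]=st["eef_rot"]; W[:3,3]=st["eef_pos"]
    M=W@T; return K,M[:3,:3],M[:3,3]
def ray(C,uv,z):
    K,R,o=C; d=R@np.linalg.solve(K,[uv[0],uv[1],1]); return o+d*(z-o[2])/d[2]
def cloud(C,D):
    K,R,o=C; v,u=np.mgrid[:420,:560]
    p=np.stack([(u-K[0,2])/K[0,0]*D,(v-K[1,2])/K[1,1]*D,D],-1)
    return p@R.T+o
E
python3 - <<'E'
from h import *
for n in ["scene","top"]:
    C=cam(n); im,D=snapshot(n); cv2.imwrite(f"pics/{n}0.png",im); np.save(f"{n}.npy",D); print(n,C[2],C[1][:,2],(D>0).mean(), {k:v for k,v in camera_info(n).items()})
print(camera_info("wrist")); print(telemetry.sense())
E
```

```text
pics
scene [ 1.0265496  -0.42915051  0.57631286] [-0.56425801  0.55847928 -0.60804094] 0.9959948979591837 {'vertical_fov': 55.71249592344639, 'cx': 283.2514543670066, 'cy': 209.2136122204573, 'rvec': array([ 2.07532507,  0.88898786, -0.41947782]), 'tvec': array([-0.41384378, -0.17749932,  1.16933232])}
top [0.30080176 0.04503328 1.35173292] [ 0.16705513  0.01347614 -0.98585545] 0.9960076530612245 {'vertical_fov': 42.28366089272619, 'cx': 282.6371174281651, 'cy': 214.70305065971615, 'rvec': array([ 2.13529614, -2.12039456,  0.16523732]), 'tvec': array([0.05924481, 0.52276515, 1.28175592])}
{'vertical_fov': 66.90837831460355, 'cx': 283.4720639361133, 'cy': 210.04573612187312, 'T_tool_cam': array([[-5.81330927e-04, -9.57091827e-01, -2.89784224e-01,
         8.52647517e-02],
       [ 9.99999831e-01, -5.65341291e-04, -1.38887129e-04,
         4.65544506e-04],
       [-3.08992517e-05, -2.89784256e-01,  9.57091994e-01,
        -1.60560080e-01],
       [ 0.00000000e+00,  0.00000000e+00,  0.00000000e+00,
         1.00000000e+00]])}
{'time_s': 0.1, 'joint_positions': array([ 5.51702927e+01,  1.40782115e+01,  8.93168019e+01, -3.74989008e-04,
        7.67009735e+01, -9.97504782e+00]), 'dq': array([ 0.0332038 , -0.13095458, -0.06960722, -0.02447797, -0.10676741,
       -0.01148223]), 'joint_efforts': array([-5.93671866e-04, -4.16917598e+01, -3.15523052e+01,  6.86198683e-02,
        3.10057844e-02, -7.48367256e-05]), 'eef_pos': array([0.27291263, 0.58938262, 0.22348735]), 'eef_rot': array([[-9.07377413e-01,  4.20315743e-01, -9.51594478e-04],
       [ 4.20316725e-01,  9.07376410e-01, -1.37880323e-03],
       [ 2.83921676e-04, -1.65106598e-03, -9.99998597e-01]]), 'force': array([ 0.13446476,  0.45994024, -0.45361907]), 'moment': array([ 0.01975013, -0.0213245 , -0.02756912]), 'finger_force': 0.0, 'gripper_width': 0.9999134037896029}
```

View pics/top0.png

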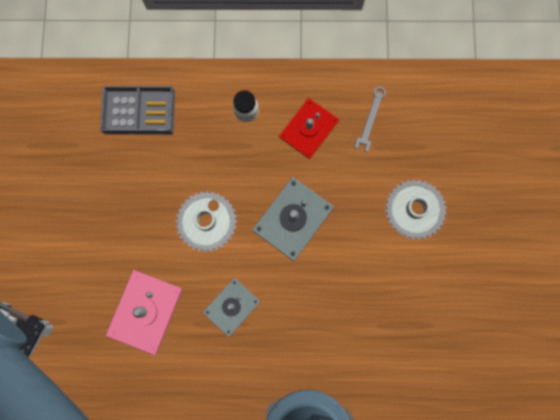

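View pics/scene0.png

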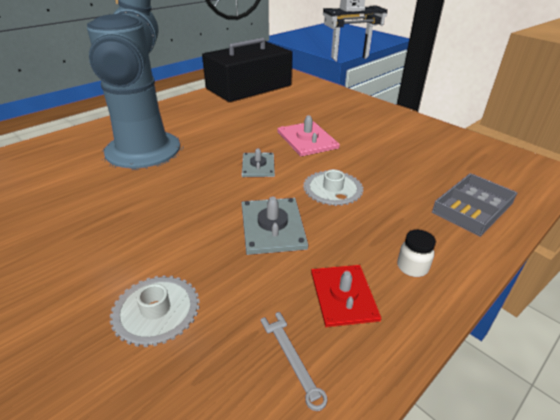

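The top view shows the target sprocket at about (206,220), with its extra hole at (213,205). The large grey fixture's shaft is near (293,217) and its pin near (304,204). The plain sprocket is at (415,209). The scene view confirms this layout, with pink, red and small grey decoys.

```bash
python3 - <<'E'
from h import *
C=cam("top"); im=cv2.imread("pics/top0.png"); D=np.load("top.npy")
P=cloud(C,D)
hsv=cv2.cvtColor(im,cv2.COLOR_BGR2HSV)
m=((hsv[...,1]<60)&(hsv[...,2]>110)).astype(np.uint8)
m[:, :170]=0; m[:,245:]=0; m[:185]=0; m[260:]=0
c=max(cv2.findContours(m,cv2.RETR_EXTERNAL,cv2.CHAIN_APPROX_NONE)[0],key=cv2.contourArea)
e=cv2.fitEllipse(c);print("sprocket",e,ray(C,e[0],.006))
print("hole",ray(C,(213,205),.005))
m=(hsv[...,1]<80).astype(np.uint8); m[:, :248]=0; m[:,340:]=0; m[:170]=0; m[268:]=0
c=max(cv2.findContours(m,cv2.RETR_EXTERNAL,cv2.CHAIN_APPROX_NONE)[0],key=cv2.contourArea)
r=cv2.minAreaRect(c); print(r); print("base",ray(C,r[0],.015),[ray(C,p,.015)[:2].round(3) for p in cv2.boxPoints(r)])
print("shaft tip",ray(C,(294,214),.078),"pin tip",ray(C,(304,204),.044))
for n,(u,v) in dict(web=(190,225),base=(275,230),small=(220,310)).items(): print(n,P[v,u])
E
```

```text
sprocket ((205.86024475097656, 221.1349334716797), (56.68754959106445, 58.4194221496582), 58.589012145996094) [0.5112964  0.25625337 0.006     ]
hole [0.55283169 0.23964262 0.005     ]
((292.7029113769531, 218.01956176757812), (52.34137725830078, 68.07526397705078), 36.46923828125)
base [0.51907505 0.03813572 0.015     ] [array([0.489, 0.141]), array([0.629, 0.041]), array([ 0.55 , -0.065]), array([0.412, 0.036])]
shaft tip [0.51849565 0.03542333 0.078     ] pin tip [0.54930347 0.01078787 0.044     ]
web [0.50123318 0.29584143 0.00598489]
base [0.48834127 0.08191961 0.01712604]
small [0.29170355 0.21386253 0.01226814]
```

Request:
{"api": "send_rows", "payload": {"moves": [[0,[-2.4,-1.4,0],[0,0,-0.5]],[0,[-2.8,-1.6,0],[0,0,-0.5]],[0,[-2.8,-1.6,0],[0,0,-0.5]],[0,[-2.8,-1.6,0],[0,0,-0.5]],[0,[-2.8,-1.6,0],[0,0,-0.5]],[0,[-2.8,-1.6,0],[0,0,-0.5]],[0,[-2.8,-1.6,0],[0,0,0]],[0,[-2.8,-1.6,0],[0,0,0]]]}}

```text
time_s: 0.77
eef_pos: [0.4264, 0.386, 0.2241]
eef_rot: [[-0.928, 0.372, -0.001], [0.372, 0.928, -0.0], [0.0, -0.001, -1.0]]
force: [0.1, 1.0, -0.7]
gripper_width: 0.998
finger_force: 0.0
```

Request:
{"api": "send_rows", "payload": {"moves": [[0,[-2.8,-1.6,0],[0,0,0]],[0,[-2.8,-1.6,0],[0,0,0]],[0,[-2.8,-1.6,0],[0,0,0]],[0,[-2.8,-1.6,0],[0,0,0]],[0,[-2.2,-1.0,0],[0,0,0]],[0,[0,0,0],[0,0,0]],[0,[0,0,0],[0,0,0]]]}}

```text
time_s: 1.35
eef_pos: [0.523, 0.2681, 0.2239]
eef_rot: [[-0.927, 0.374, -0.001], [0.374, 0.927, -0.0], [0.001, -0.0, -1.0]]
force: [-0.2, -0.1, 0.1]
gripper_width: 1.0
finger_force: 0.0
```

```bash
python3 - <<'E'
from h import *
s=telemetry.sense(); np.save("s1.npy",s,allow_pickle=True); im,D=snapshot("wrist"); cv2.imwrite("pics/w1.png",im); np.save("w1.npy",D); print(s["eef_pos"],s["eef_rot"],s["time_s"])
E
```

```text
[0.52303319 0.26813946 0.22393045] [[-9.27294821e-01  3.74330067e-01 -1.14754045e-03]
 [ 3.74330315e-01  9.27295431e-01 -1.39516694e-06]
 [ 1.06358676e-03 -4.30852908e-04 -9.99999342e-01]] 1.35
```

View pics/w1.png

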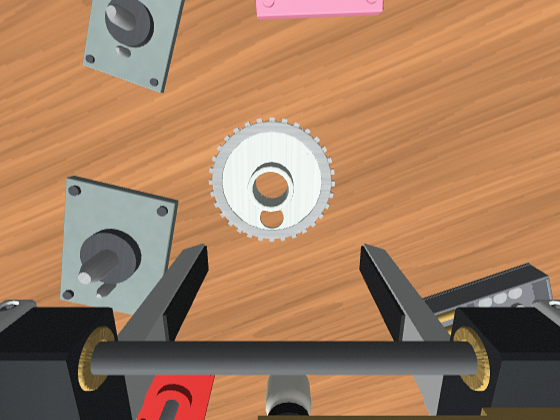

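The wrist view shows the sprocket centred at (272,180), its bore at (270,186) and the extra hole at (271,218), partly hidden by the hub. The large fixture is at the left, around (110,260).

```bash
cat >> h.py <<'E'
def meas_sprocket(C,im,roi):
    hsv=cv2.cvtColor(im,cv2.COLOR_BGR2HSV); u0,v0,u1,v1=roi
    m=np.zeros((420,560),np.uint8); m[v0:v1,u0:u1]=(hsv[v0:v1,u0:u1,1]<50)*255
    cs,h=cv2.findContours(m,cv2.RETR_CCOMP,cv2.CHAIN_APPROX_NONE)
    i=max(range(len(cs)),key=lambda k:cv2.contourArea(cs[k]))
    w=np.array([ray(C,p[0],.005)[:2] for p in cs[i]]); (c,r)=cv2.minEnclosingCircle((w*1000).astype(np.float32))
    print("rim",np.round(c,1),r)
    for k in range(len(cs)):
        if h[0][k][3]==i and cv2.contourArea(cs[k])>100:
            e=cv2.fitEllipse(cs[k]); print("inner",np.round(e[0],1),np.round(e[1],1),ray(C,e[0],.005)[:2],ray(C,e[0],.04)[:2],"bb",cv2.boundingRect(cs[k]))
E
python3 - <<'E'
from h import *
s=np.load("s1.npy",allow_pickle=True).item(); C=cam("wrist",s); im=cv2.imread("pics/w1.png"); D=np.load("w1.npy")
meas_sprocket(C,im,(195,105,350,250))
P=cloud(C,D); roi=np.zeros((420,560),bool); roi[105:250,195:350]=1
h=P[roi&(P[...,2]>.037)&(P[...,2]<.05)]; c,r=cv2.minEnclosingCircle((h[:,:2]*1000).astype(np.float32)); print("hub",c,r,np.median(h[:,2]))
# fixture
rf=np.zeros((420,560),bool); rf[170:330,50:185]=1
z=P[...,2]
q=P[rf&(z>.013)&(z<.018)]; q=q[(abs(q[:,0]-.5185)<.12)&(abs(q[:,1]-.037)<.12)]
print("base",cv2.minAreaRect((q[:,:2]*1000).astype(np.float32)))
q=P[rf&(z>.027)&(z<.032)]; c,r=cv2.minEnclosingCircle((q[:,:2]*1000).astype(np.float32)); print("seat",c,r,len(q))
q=P[rf&(z>.07)&(z<.085)]; print("shaft top",q.mean(0) if len(q) else 0,len(q))
E
```

```text
rim [512.8 256.8] 76.66085052490234
inner [271.5 218.1] [18.9 25.7] [0.55463178 0.23952927] [0.54446389 0.24515175] bb (259, 209, 26, 20)
inner [271.1 184.6] [27.2 33.1] [0.51472368 0.25558795] [0.50823561 0.2597297 ] bb (255, 171, 34, 29)
hub (512.9063720703125, 256.9730529785156) 25.735876083374023 0.04025963924503334
base ((520.554443359375, 38.35270690917969), (130.11236572265625, 171.00689697265625), 53.736515045166016)
seat (526.5370483398438, 35.66824722290039) 40.69537353515625 1620
shaft top [0.51943375 0.04152375 0.07579234] 290
```

Request:
{"api": "send_rows", "payload": {"moves": [[0,[0.5,-1.4,1.5],[0,0,0.4]],[0,[0,0,3],[0,0,0]],[0,[0,0,3],[0,0,0]],[0,[0,0,3],[0,0,0]],[0,[0,0,3],[0,0,0]],[0,[0,0,2.5],[0,0,0]],[0,[0,0,0],[0,0,0]],[0,[0,0,0],[0,0,0]]]}}

```text
time_s: 2.07
eef_pos: [0.5112, 0.2585, 0.0635]
eef_rot: [[-0.926, 0.377, -0.003], [0.377, 0.926, -0.001], [0.003, -0.002, -1.0]]
force: [0.4, 0.7, 0.1]
gripper_width: 1.0
finger_force: 0.0
```

Request:
{"api": "send_rows", "payload": {"moves": [[0,[-0.2,-0.1,1.0],[0,0,0]],[0,[0,0,1.2],[0,0,0]],[0,[0,0,1.0],[0,0,0]],[0,[0,0,0.4],[0,0,0]],[0,[0,0,0],[0,0,0]],[0,[0,0,0],[0,0,0]]]}}

```text
time_s: 2.57
eef_pos: [0.5143, 0.2561, 0.0283]
eef_rot: [[-0.925, 0.379, -0.0], [0.379, 0.925, -0.0], [0.0, -0.0, -1.0]]
force: [0.1, 0.2, 0.1]
gripper_width: 0.999
finger_force: 0.0
```

Request:
{"api": "send_rows", "payload": {"moves": [[0.2,[0,0,0],[0,0,0]],[0.35,[0,0,0],[0,0,0]],[0.45,[0,0,0],[0,0,0]],[0.6,[0,0,0],[0,0,0]],[0.6,[0,0,0],[0,0,0]],[0.6,[0,0,0],[0,0,0]],[0.6,[0,0,0],[0,0,0]],[0.6,[0,0,0],[0,0,0]]], "force": 30}}

```text
time_s: 3.23
eef_pos: [0.5144, 0.2561, 0.0285]
eef_rot: [[-0.926, 0.379, -0.0], [0.379, 0.926, -0.0], [-0.0, -0.0, -1.0]]
force: [0.0, -1.1, 0.9]
gripper_width: 0.554
finger_force: 30.0
```

Request:
{"api": "send_rows", "payload": {"moves": [[0.6,[0,0,-0.5],[0,0,0]],[0.6,[0,0,-1.2],[0,0,0]],[0.6,[0,0,-2],[0,0,0]],[0.6,[0,0,-2],[0,0,0]],[0.6,[0,0,-2],[0,0,0]],[0.6,[0,0,-2],[0,0,0]],[0.6,[0,0,-1.3],[0,0,0]],[0.6,[0,0,0],[0,0,0]]]}}

```text
time_s: 3.9
eef_pos: [0.5164, 0.2568, 0.1424]
eef_rot: [[-0.926, 0.379, 0.006], [0.379, 0.926, 0.002], [-0.005, 0.004, -1.0]]
force: [0.2, 0.6, -1.8]
gripper_width: 0.557
finger_force: 30.0
```

```bash
python3 - <<'E'
from h import *
s=telemetry.sense(); np.save("s2.npy",s,allow_pickle=True); im,D=snapshot("wrist"); cv2.imwrite("pics/w2.png",im); np.save("w2.npy",D); print(s["eef_pos"],s["eef_rot"],s["time_s"],s["gripper_width"],s["force"])
E
```

```text
[0.51644197 0.25678677 0.14241283] [[-0.92555252  0.37856427  0.00645156]
 [ 0.37858208  0.92556604  0.00176247]
 [-0.00530414  0.0040737  -0.99997764]] 3.9 0.5568937464740044 [ 0.19706385  0.62116808 -1.78706541]
```

View pics/w2.png

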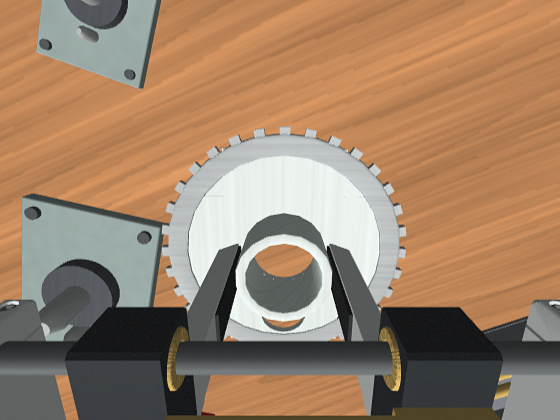

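The sprocket is held level-looking between the pads. The hub top is at about (284,287) and the crescent of the extra hole at (283,322).

```bash
python3 - <<'E'
from h import *
s=np.load("s2.npy",allow_pickle=True).item(); im=cv2.imread("pics/w2.png"); D=np.load("w2.npy")
I=dict(eef_rot=np.eye(3),eef_pos=np.zeros(3)); C=cam("wrist",I); P=cloud(C,D)
# web plane (tool frame)
w=P[165:230,210:360].reshape(-1,3); c=np.median(w,0); w=w[abs(w[:,2]-c[2])<.004]
A=np.c_[w[:,:2],np.ones(len(w))]; k=np.linalg.lstsq(A,w[:,2],rcond=None)[0]; print("web plane slope deg",np.degrees(k[:2]),"z at axis",k[2])
z=P[...,2]; roi=np.zeros((420,560),bool); roi[225:320,237:333]=1
h=P[roi&(abs(z-(k[2]-.035))<.003)]; print(len(h),h[:,2].mean())
c,r=cv2.minEnclosingCircle((h[:,:2]*1000).astype(np.float32)); print("hub in tool mm",c,r)
# rim teeth circle
hsv=cv2.cvtColor(im,cv2.COLOR_BGR2HSV)
m=((hsv[...,1]<50)&(hsv[...,2]>100)).astype(np.uint8); m[238:]=0; m[:120]=0; m[:,:165]=0; m[:,410:]=0
q=np.argwhere(m>0); pts=[]
for v in range(126,238,3):
    u=q[q[:,0]==v][:,1]
    if len(u): pts+= [ray(C,(u.min(),v),k[2])[:2],ray(C,(u.max(),v),k[2])[:2]]
c,r=cv2.minEnclosingCircle((np.array(pts)*1000).astype(np.float32)); print("rim in tool",c,r)
# crescent
b=((hsv[...,1]>70)).astype(np.uint8); b[:312]=0; b[334:]=0; b[:,:255]=0; b[:,310:]=0
q=np.argwhere(b>0); print("crescent",q.min(0),q.max(0),q.mean(0)); 
d=(z>k[2]+.003)[312:334,255:310]; q=np.argwhere(d)+[312,255]; print("by depth",q.min(0),q.max(0),q.mean(0))
for u,v in [(q[:,1].mean(),q[:,0].mean())]: print("crescent tool",ray(C,(u,v),k[2]))
E
```

```text
web plane slope deg [-0.46934635 -0.05302868] z at axis 0.023428776807933635
2933 -0.011407879036466532
hub in tool mm (2.4238924980163574, 1.8606456518173218) 26.966094970703125
rim in tool (14.041790008544922, 1.3959388732910156) 74.27693939208984
crescent [318 264] [327 301] [322.58083832 282.73652695]
by depth [317 263] [329 303] [323.26956522 282.82608696]
crescent tool [-5.06702766e-02 -2.52103168e-05  2.34287768e-02]
```

Request:
{"api": "send_rows", "payload": {"moves": [[0.6,[-0.4,-0.9,0],[0,0,0]],[0.6,[-0.8,-1.8,0],[0,0,0]],[0.6,[-0.8,-1.8,0],[0,0,0]],[0.6,[-0.8,-1.8,0],[0,0,0]],[0.6,[-0.8,-1.8,0],[0,0,0]],[0.6,[-0.8,-1.8,0],[0,0,0]],[0.6,[-0.8,-1.8,0],[0,0,0]],[0.6,[-0.8,-1.8,0],[0,0,0]]]}}

```text
time_s: 4.62
eef_pos: [0.5173, 0.1069, 0.1364]
eef_rot: [[-0.925, 0.379, -0.004], [0.379, 0.925, -0.0], [0.003, -0.002, -1.0]]
force: [0.3, -0.4, -3.7]
gripper_width: 0.555
finger_force: 30.0
```

Request:
{"api": "send_rows", "payload": {"moves": [[0.6,[-0.8,-1.8,0],[0,0,0]],[0.6,[-0.8,-1.8,0],[0,0,0]],[0.6,[-0.8,-1.8,0],[0,0,0]],[0.6,[0,0,0],[0,0,3.5]],[0.6,[0,0,0],[0,0,3.5]],[0.6,[0,0,0],[0,0,3.5]],[0.6,[0,0,0],[0,0,3.5]],[0.6,[0,0,0],[0,0,0]]]}}

```text
time_s: 5.28
eef_pos: [0.5191, 0.0489, 0.1365]
eef_rot: [[-0.805, 0.593, -0.004], [0.593, 0.805, 0.0], [0.003, -0.002, -1.0]]
force: [0.5, 0.4, -2.9]
gripper_width: 0.555
finger_force: 30.0
```

Request:
{"api": "send_rows", "payload": {"moves": [[0.6,[0,0,0],[0,0,0]],[0.6,[0,0,0],[0,0,0]]]}}

```text
time_s: 5.45
eef_pos: [0.5199, 0.0492, 0.1375]
eef_rot: [[-0.807, 0.59, -0.002], [0.59, 0.807, 0.0], [0.002, -0.001, -1.0]]
force: [0.3, 0.2, -2.8]
gripper_width: 0.554
finger_force: 30.0
```

```bash
python3 - <<'E'
from h import *
s=telemetry.sense(); np.save("s3.npy",s,allow_pickle=True); print(s["eef_pos"],s["eef_rot"],s["time_s"],s["gripper_width"],s["force"])
im,D=snapshot("wrist"); cv2.imwrite("pics/w3.png",im); np.save("w3.npy",D)
t,_=snapshot("scene"); 
cv2.imwrite("pics/c3.png",np.hstack([im[150:,130:430],cv2.resize(t[120:290,180:370],(400,358))[:270]]))
E
```

```text
[0.51985994 0.04921975 0.13747693] [[-8.07075222e-01  5.90445633e-01 -1.88185853e-03]
 [ 5.90446505e-01  8.07076770e-01  1.11755344e-04]
 [ 1.58478976e-03 -1.02094182e-03 -9.99998223e-01]] 5.45 0.5542608276687816 [ 0.28958817  0.23790206 -2.83543935]
```

View pics/c3.png

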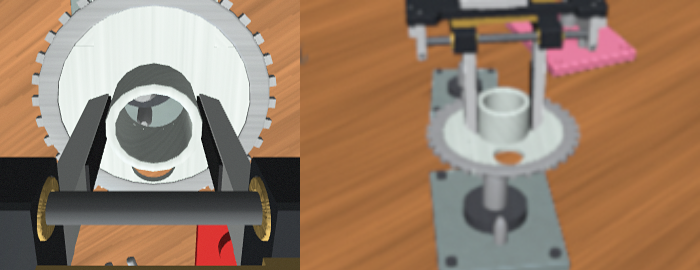

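The left (wrist) crop shows the fixture's shaft and base through the bore. The right (scene) crop shows the sprocket hovering level above the shaft, with its hole on the pin's side. About 12 mm of shift remains.

Request:
{"api": "send_rows", "payload": {"moves": [[0.6,[-0.5,-0.4,0],[0,0,0]],[0.6,[-0.4,-0.4,0],[0,0,0]],[0.6,[0,0,0],[0,0,0]],[0.6,[0,0,0],[0,0,0]],[0.6,[0,0,0],[0,0,0]]]}}

```text
time_s: 5.97
eef_pos: [0.5231, 0.0375, 0.1385]
eef_rot: [[-0.806, 0.592, 0.0], [0.592, 0.806, 0.0], [0.0, 0.0, -1.0]]
force: [0.1, 0.7, -2.8]
gripper_width: 0.555
finger_force: 30.0
```

```bash
python3 - <<'E'
from h import *
s=telemetry.sense(); np.save("s4.npy",s,allow_pickle=True); print(s["eef_pos"],s["eef_rot"],s["time_s"],s["gripper_width"],s["force"])
C=cam("wrist",s); im,D=snapshot("wrist"); cv2.imwrite("pics/w4.png",im); P=cloud(C,D); z=P[...,2]
# fixture shaft tip seen through the bore; hub top
roi=np.zeros((420,560),bool); roi[215:330,235:335]=1
q=P[roi&(z>.05)&(z<.0805)]; print("shaft pts",len(q),q.mean(0) if len(q) else 0, q.max(0) if len(q) else 0)
t=P[roi&(z>.0775)&(z<.0805)]; print("tip", t.mean(0) if len(t) else 0,len(t))
h=P[roi&(abs(z-(s["eef_pos"][2]+.0115))<.003)]
# circle by least squares on the outline of hub top: use outer hull
hu=cv2.convexHull((h[:,:2]*1000).astype(np.float32)); print("hub",cv2.minEnclosingCircle(hu))
t,_=snapshot("scene")
cv2.imwrite("pics/c4.png",np.hstack([im[150:,130:430],cv2.resize(t[120:290,180:370],(400,358))[:270]]))
E
```

```text
[0.5231347  0.03749123 0.13847893] [[-8.06219540e-01  5.91616474e-01  3.19913961e-05]
 [ 5.91616474e-01  8.06219536e-01  8.87807843e-05]
 [ 2.67320860e-05  9.05034401e-05 -9.99999996e-01]] 5.9667 0.5547993152282417 [ 0.13730771  0.70993671 -2.80599213]
shaft pts 0 0 0
tip 0 0
hub ((522.8239135742188, 38.49181365966797), 27.442228317260742)
```

View pics/c4.png

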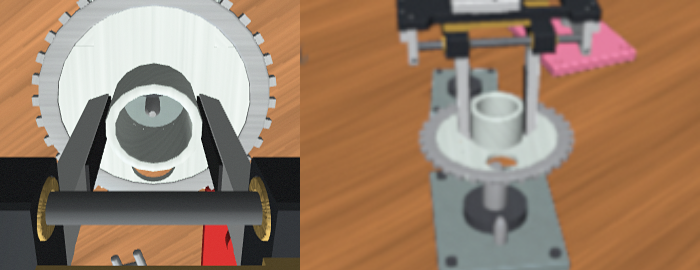

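Through the bore the pin shows centred at column 153, in line with the hub and the hole crescent (153,172). The scene crop shows the sprocket over the shaft. I'll check the pin by depth.

```bash
python3 - <<'E'
from h import *
s=telemetry.sense(); C=cam("wrist",s); im,D=snapshot("wrist"); P=cloud(C,D); R=np.array(s["eef_rot"])
T=(P-[.5206,.0384,0])@R  # tool axes about the assumed fixture origin
T[...,2]=P[...,2]
q=T[235:290,250:320].reshape(-1,3); q=q[(q[:,2]>.019)&(q[:,2]<.046)]; print("pin in fixture (expect -44,0)",len(q),q.min(0),q.max(0),np.median(q,0))
S=cam("scene"); im,D=snapshot("scene"); P=cloud(S,D); T=(P-[.5206,.0384,0])@R; T[...,2]=P[...,2]
for n,cx,lo,hi in [("shaft",0,.045,.062),("pin",-.044,.02,.034),]:
    m=(abs(T[...,0]-cx)<.02)&(abs(T[...,1])<.02)&(T[...,2]>lo)&(T[...,2]<hi); q=T[m]; print(n,len(q),q.min(0),q.max(0))
print("view dir",R.T@S[1][:,2])
E
```

```text
pin in fixture (expect -44,0) 320 [-0.04921723 -0.00930497  0.01917935] [-0.0305238   0.00899157  0.04591605] [-0.03941068 -0.00011535  0.03655327]
shaft 72 [-0.01636158 -0.01241936  0.04523208] [-0.00226839  0.01151009  0.06119319]
pin 117 [-0.05265249 -0.01957158  0.02024482] [-0.02424744  0.01995441  0.03397254]
view dir [0.78523077 0.1166769  0.60811113]
```

Request:
{"api": "send_rows", "payload": {"moves": [[0.6,[0.1,0,0.6],[0,0,0]],[0.6,[0,0,1],[0,0,0]],[0.6,[0,0,1],[0,0,0]],[0.6,[0,0,1],[0,0,0]],[0.6,[0,0,1],[0,0,0]],[0.6,[0,0,0.8],[0,0,0]],[0.6,[0,0,0],[0,0,0]],[0.6,[0,0,0],[0,0,0]]]}}

```text
time_s: 6.83
eef_pos: [0.5219, 0.0383, 0.0836]
eef_rot: [[-0.806, 0.591, -0.002], [0.591, 0.806, 0.0], [0.001, -0.001, -1.0]]
force: [-0.0, -0.3, -2.9]
gripper_width: 0.557
finger_force: 30.0
```

Request:
{"api": "send_rows", "payload": {"moves": [[0.6,[0,0,0.4],[0,0,0]],[0.6,[0,0,0.4],[0,0,0]],[0.6,[0,0,0.4],[0,0,0]],[0.6,[0,0,0.4],[0,0,0]],[0.6,[0,0,0.3],[0,0,0]],[0.6,[0,0,0.2],[0,0,0]],[0.6,[0,0,0],[0,0,0]],[0.6,[0,0,0],[0,0,0]]]}}

```text
time_s: 7.5
eef_pos: [0.5223, 0.0382, 0.0634]
eef_rot: [[-0.806, 0.591, -0.0], [0.591, 0.806, 0.0], [0.0, -0.0, -1.0]]
force: [-0.2, 0.6, -2.8]
gripper_width: 0.553
finger_force: 30.0
```

No contact yet and about 4–5 mm to go.

Request:
{"api": "send_rows", "payload": {"moves": [[0.6,[0,0,0.1],[0,0,0]],[0.6,[0,0,0.1],[0,0,0]],[0.6,[0,0,0.1],[0,0,0]],[0.6,[0,0,0.07],[0,0,0]],[0.6,[0,0,0],[0,0,0]],[0.6,[0,0,0],[0,0,0]]]}}

```text
time_s: 8.0
eef_pos: [0.5223, 0.0382, 0.0597]
eef_rot: [[-0.806, 0.591, -0.0], [0.591, 0.806, -0.0], [0.0, -0.0, -1.0]]
force: [0.3, 0.2, -3.7]
gripper_width: 0.552
finger_force: 30.0
```

Request:
{"api": "send_rows", "payload": {"moves": [[0.6,[0,0,0.05],[0,0,0]],[0.6,[0,0,0.05],[0,0,0]],[0.6,[0,0,0],[0,0,0]],[0.6,[0,0,0],[0,0,0]]]}}

```text
time_s: 8.33
eef_pos: [0.5223, 0.0382, 0.0587]
eef_rot: [[-0.806, 0.591, -0.0], [0.591, 0.806, -0.0], [0.0, -0.0, -1.0]]
force: [-0.4, -0.4, -2.8]
gripper_width: 0.556
finger_force: 30.0
```

Request:
{"api": "send_rows", "payload": {"moves": [[0.6,[0,0,0.05],[0,0,0]],[0.6,[0,0,0.05],[0,0,0]],[0.6,[0,0,0],[0,0,0]],[0.6,[0,0,0],[0,0,0]]]}}

```text
time_s: 8.67
eef_pos: [0.5224, 0.0382, 0.0585]
eef_rot: [[-0.806, 0.591, -0.0], [0.591, 0.806, -0.0], [0.0, -0.0, -1.0]]
force: [-3.6, 0.3, 6.3]
gripper_width: 0.554
finger_force: 30.0
```

Contact came at exactly the expected seat height, so I'm releasing it.

Request:
{"api": "send_rows", "payload": {"moves": [[0.42,[0,0,0],[0,0,0]],[0.38,[0,0,0],[0,0,0]],[0.25,[0,0,0],[0,0,0]],[0.1,[0,0,0],[0,0,0]],[0,[0,0,0],[0,0,0]],[0,[0,0,0],[0,0,0]],[0,[0,0,0],[0,0,0]],[0,[0,0,0],[0,0,0]]]}}

```text
time_s: 9.33
eef_pos: [0.5223, 0.0383, 0.0577]
eef_rot: [[-0.806, 0.591, 0.0], [0.591, 0.806, 0.0], [-0.0, 0.0, -1.0]]
force: [0.5, 0.8, 0.2]
gripper_width: 0.983
finger_force: 0.0
```

Request:
{"api": "send_rows", "payload": {"moves": [[0,[0,0,-0.5],[0,0,0]],[0,[0,0,-1.5],[0,0,0]],[0,[0,0,-3],[0,0,0]],[0,[0,0,-3],[0,0,0]],[0,[0,0,-3],[0,0,0]],[0,[0,0,-2],[0,0,0]],[0,[0,0,0],[0,0,0]],[0,[0,0,0],[0,0,0]]]}}

```text
time_s: 10.0
eef_pos: [0.523, 0.0381, 0.189]
eef_rot: [[-0.806, 0.591, 0.003], [0.591, 0.806, -0.0], [-0.002, 0.001, -1.0]]
force: [0.3, -0.5, -1.1]
gripper_width: 1.003
finger_force: 0.0
```

```bash
python3 - <<'E'
from h import *
s=telemetry.sense(); C=cam("wrist",s); im,D=snapshot("wrist"); P=cloud(C,D)
t,_=snapshot("scene")
cv2.imwrite("pics/c5.png",np.hstack([im[100:370,130:430],cv2.resize(t[120:290,180:370],(400,358))[:270]]))
R=np.array(s["eef_rot"]); T=(P-[.5206,.0384,0])@R; r=np.hypot(T[...,0],T[...,1])
w=P[(r>.032)&(r<.055)&(abs(P[...,2]-.035)<.006)&(T[...,0]>-.02)]; k=np.linalg.lstsq(np.c_[w[:,:2]-[.5206,.0384],np.ones(len(w))],w[:,2],rcond=None)[0]
print("web tilt deg",np.degrees(k[:2]),"height",k[2],len(w),s["eef_pos"],s["force"],s["time_s"])
E
```

```text
web tilt deg [-0.16689083  0.13927404] height 0.03522118861917084 3992 [0.52295288 0.03814562 0.18896772] [ 0.31689276 -0.51663956 -1.11457724] 10.0
```

View pics/c5.png

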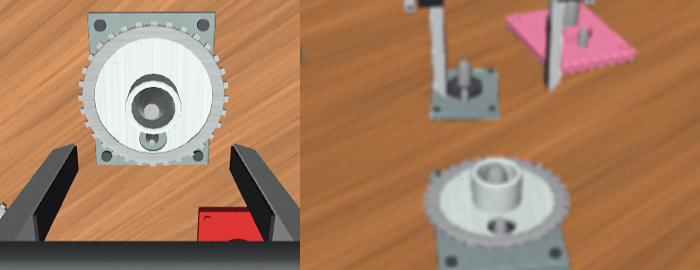

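The sprocket lies flat: the web is at 35.2 mm with about 0.2° of tilt. The shaft is in the hub at (150,110) and the pin is in the extra hole at (152,138). The gripper is clear.

```bash
python3 -c "
from workcell import job; print(job.finish_job())"
```

```text
the job is handed in; nothing more can be done
None
```

The sprocket with the extra hole is seated flat and fully home on the large grey fixture, shaft through the hub and pin through the hole; it has been released and the job handed in at about 10 s.

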